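Isolate the belt grinder and hold its tension arm down

ROBOT

A 7-joint arm with a two-finger parallel gripper is mounted at the origin on the work surface. World frame = base frame: x ahead of the robot, y to its left, z up, the work surface at z = 0. Lengths are in mm, angles in rad, forces in N, time in s.
With the tool pointing down it reaches from about 350 to 900 mm from the base axis. Payload 8.1 kg.
Tool frame: the origin (TCP) lies midway between the tips of the shut fingers; the grasp point (between the pads) lies 19 mm behind it (bot.hold_point_z is the distance from the TCP to the grasp point, in mm); z points along the fingers, y is the line along which they close (so a half turn about z gives the same grasp; the last joint's range is limited). The gripper opens to 92 mm and grips with 3 to 60 N. Pads are 19 mm wide; open, the fingers measure 130 mm over their backs; the gripper's body (75 mm by 190 mm) begins 47 mm behind the grasp point.
Start: joints at [-1.249, 0.434, 0.025, 1.573, -0.012, 1.134, -0.075], TCP at [257.614, 569.453, 226.742] pointing down, gripper open.
Joint ranges: [-2.62, 2.62], [-0.44, 2.09], [-1.27, 1.32], [0.08, 2.57], [-1.32, 4.46], [0.12, 2], [-2.74, 2.74]. Speed limits (rad/s): [2.22, 2.22, 3.01, 3.01, 3.14, 3.14, 3.14].

INTERFACE

Orientations are given as a unit quaternion [w, x, y, z].
In Python, from bench import bot, snapshot, order gives the robot as it stands.
- The arm moves only by the tool servo_tool, never from a script. Its argument "targets" is a list of rows, each an object of numbers: "x", "y", "z": the shift along the world's x, y, z in mm; "turn": the turn about the world's z in degrees. In form: [{"x": .., "y": .., "z": .., "turn": ..}, ...]. A call has 1 to 8 rows; each row shifts and turns the commanded pose from where the row before left it; what a row does not reach is not made up. A row lasts 1/10 s, in which the tool goes at most 50 mm and 8.59 degrees, less where a joint would pass 70% of its speed; a pose out of reach is approached as far as the arm can. A call with a gripper value outside its range is refused whole. "gripper" is the opening, from 0 (shut) to 1 (fully open), set as the call begins (left out, the last holds). The fingers move at their own pace and stop on an object; "squeeze" is the grip in N (left out, the last holds). Time passes only in rows, so rows that do not move let the fingers close. It gives the time, the measured TCP pose, the force, the opening and the grip force at its end, in the units of the state.
- bot.get_state(): the state, without advancing time (a new reading comes with each control period).
- snapshot(name): name is "scene" or "top"; returns a dict with "pixels" (400x640x3 uint8, red, green, blue), "fov_y" (degrees; the focal length in pixels is half the picture's height over the tangent of half this angle, whatever the lens; pixels are square), "cx", "cy" (the principal point, pixels), "world_from_camera" (4x4, takes a point from camera to world coordinates). Camera axes: x right, y down, z forward; pixel columns grow to the right and rows downward; lengths in mm; the calibration is good to about 2 mm. A picture is of the moment at which its call begins. There is no depth.
- order.job_done(): hands the job in; it is judged then, once.
The state is a dict: "t": time; "q": joint angles; "dq": joint speeds; "effort": joint torques, N m; "tool_pos": TCP position; "orientation": TCP orientation; "contact_force": force on the tool from outside, world axes, zero at the start; "ft_torque": the same for the moment, N m; "width": opening from 0.0 (shut) to 1.0 (fully open); "gripper_force": force on a finger pad.
Only numpy, scipy, OpenCV 4.12 (cv2) and the standard library are available. Lean on these libraries where they do the work, as an engineer would, in place of code of your own. Each camera call takes 0.05 s, during which the arm holds its last target. There are 200 camera calls.

TASK

I am about to slip a new belt onto the grinder: first switch it off at the rotary isolator, a quarter turn anticlockwise until the handle snaps over to point straight away from you along its box. Then push the sprung tension arm down by its rubber grip until it is past the last click of its ratchet, and keep holding it down there against its spring, so that your hand carries it and not the pawl - finish while still holding it down. Leave the other things on the bench where they are.

Things in the scene. Friction and masses are not known exactly. Their poses are not given: they have to be found in the camera images.
- isolator_box: Plain grey switch enclosure fixed to the bench, 110 x 100 mm and 84 mm high, a black conduit leaving its back (+x) side, with a black rotary handle on top (handle top at 123 mm). Origin under its centre; x runs from the robot's side to the conduit side, y to the left, z up. It stands left or right of the grinder.
- isolator_handle (a point): Centre of the isolator's black bar handle, on its vertical turning axis, 110 mm above the bench. The bar is 52 mm long (one end drawn out 8 mm further to a point), 15 mm thick, and stands from 94 to 123 mm above the bench on a 44 mm disc; take it across its thickness.
- isolator (a joint): Isolator angle, rad. 0 = OFF: bar along the box's x, its point to the conduit side, away from the robot. 1.571 = ON, as at the start: bar across the box, its point to box -y (right). Grows clockwise seen from above: off is a quarter turn anticlockwise. Snap action: it takes about 0.12 N m to turn; past half way (0.79) it springs to the other end by itself.
- grinder: Open belt grinder without belt, bolted down: column, motor on its far (+x) side up to 180 mm high, bare wheels on the robot's side, platen at its right end. Origin on the bench under the arm's pivot; y to the left, as the arm points. Base plate x -85 to 230, y -150 to 150 mm; platen and rest to y -194 mm. Nothing but the arm is above 257 mm; below the arm's grip (y over 155 mm) is only bench.
- tension_pivot (a point): The tension arm's pivot, at the top of the column: 220 mm above the bench, at x = y = 0 of the grinder. The arm swings about the grinder's x axis through this point.
- tension_grip (a point): Centre of the black rubber grip at the free end of the tension arm, 225 mm from the pivot. A round bar in line with the arm (the arm lies in the grinder's plane x = 0), 27 mm thick, 90 mm long (180 to 270 mm from the pivot); the idler wheel ends at 153 mm. Height = 220 mm + 225 mm x sin(0.24 - joint): 273 mm at joint 0, 172 mm at joint 0.45.
- tension_arm (a joint): How far the tension arm is pushed down, rad: 0 = top stop (grip end 0.24 above level), 0.48 = bottom stop. Its spring pushes up with 6 N at the grip at 0, 13 N at 0.48. The three-tooth ratchet clicks at about 0.16, 0.28 and, last, 0.40; let go after a click, the arm rises until the pawl catches the tooth (0.15, 0.27, 0.365). 0.44 is well past the last click.
- pawl (a joint): Angle of the spring pawl beside the column, rad: 0.01 to 0.04 at the foot of a tooth, rising to about 0.13 as it rides up it; it drops to 0 as the last tooth clicks past.
- quench_pot: open dark steel pot with two small side handles, 110 mm across, 100 mm high, 1.1 kg; origin under its centre
- tube_offcut: offcut of 40 x 40 mm square steel tube, 130 mm long, lying on a side; origin under its centre
- angle_offcut: offcut of 50 x 50 x 5 mm angle iron, 150 mm long, one leg flat, one upright; origin under its centre
- hammer: hammer lying flat, 270 mm long, wooden handle; origin under its middle
- spanner: steel spanner lying flat, 190 mm long; origin under its middle
- oil_tin: plain closed metal tin, 74 mm across, 115 mm high; origin under its centre
- wire_brush: wire brush lying flat, 180 mm long, wooden handle; origin under its middle

How it is judged:
By the outcome, as a careful person would: the job done as asked, in the order asked, and still so for the second after the job is handed in, while the arm keeps its last pose, push and grip.
It also fails if it takes over 53 s, if anything falls off the work surface, if the arm or the gripper's body presses on something with over 40 N, if the wrist force passes 120 N, or if a joint passes its speed limit or range.

## Working session

There is one attempt and no reset: what is moved stays moved. The work goes in short steps, Python scripts to look and compute and a tool call to move; the robot and the scene stay as the last step left them, time stands still between calls to the robot, and variables do not carry over. Pictures are saved under pics/ and viewed, at most 10 in all, crops included, and the job is handed in when it is done.

Besides the shell and the picture viewer there is one more tool, called after "Emit:" by a JSON object that holds its "api" and its "payload", one argument or row to a line. servo_tool: Moves the arm, as the interface text tells. Its arguments: {"type":"object","properties":{"targets":{"type":"array"},"gripper":{"type":"number"},"squeeze":{"type":"number"}},"required":["targets"]}

```bash
mkdir -p pics; cat > h.py <<'E'
import numpy as np,cv2
from bench import bot,snapshot,order
def K(s):
    f=200/np.tan(np.radians(s['fov_y'])/2); return f,s['cx'],s['cy']
def plane(s,u,v,z):
    f,cx,cy=K(s);T=np.array(s['world_from_camera']);d=T[:3,:3]@np.array([(u-cx)/f,(v-cy)/f,1]);o=T[:3,3]
    return (o+d*(z-o[2])/d[2]).round(1)
def proj(s,p):
    f,cx,cy=K(s);T=np.linalg.inv(np.array(s['world_from_camera']));c=T[:3,:3]@np.array(p)+T[:3,3]
    return (c[:2]/c[2]*f+[cx,cy]).round(1)
def shot(n,out):
    s=snapshot(n);cv2.imwrite('pics/'+out+'.png',cv2.cvtColor(s['pixels'],cv2.COLOR_RGB2BGR));return s
E
python3 - <<'E'
from h import *
import pickle
for n in('top','scene'):
    s=shot(n,n+'1');pickle.dump(s,open(n+'1.pkl','wb'));print(s['fov_y'],np.array(s['world_from_camera']).round(2).tolist())
st=bot.get_state();print({k:np.round(v,3).tolist() for k,v in st.items()},bot.hold_point_z)
E
```

```text
49.95241700999298 [[0.01, -0.99, 0.17, 324.72], [-1.0, -0.01, -0.0, 9.66], [0.0, -0.17, -0.99, 1505.88], [0.0, 0.0, 0.0, 1.0]]
56.469390973435594 [[0.74, 0.53, -0.42, 984.7], [0.68, -0.56, 0.48, -504.83], [0.02, -0.64, -0.77, 977.92], [0.0, 0.0, 0.0, 1.0]]
{'t': 0.1, 'q': [-1.249, 0.435, 0.025, 1.574, -0.012, 1.134, -0.075], 'dq': [0.001, -0.001, 0.0, -0.004, -0.0, 0.001, -0.001], 'effort': [0.004, -66.912, 0.989, -31.515, -0.06, 0.037, 0.0], 'tool_pos': [257.463, 569.017, 226.027], 'orientation': [-0.0, 0.211, 0.978, -0.001], 'contact_force': [0.118, 0.422, 0.688], 'ft_torque': [-0.051, 0.024, 0.003], 'gripper_force': 0.0, 'width': 1.0} 18.8
```

View pics/top1.png

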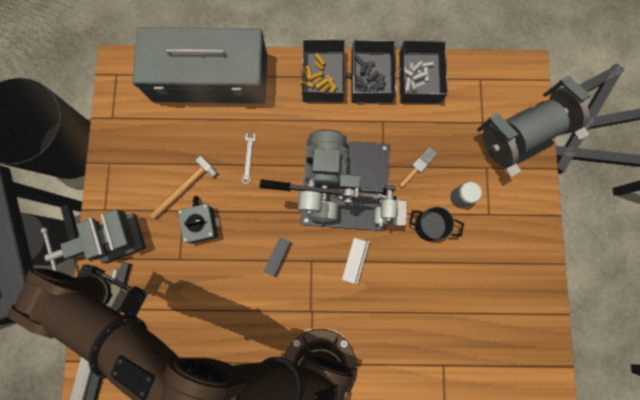

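View pics/scene1.png

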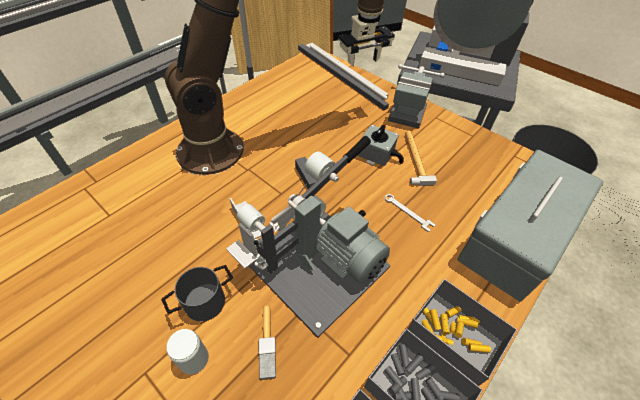

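The top view shows the isolator at about (198,223), with its conduit going up, and the arm's grip at (262-290,185). The scene view shows the handle at (380,133). I'll zoom in on both.

```bash
python3 - <<'E'
from h import *
a=cv2.imread('pics/top1.png')[160:260,160:310];b=cv2.imread('pics/scene1.png')[110:210,290:420]
a=cv2.resize(a,None,fx=5,fy=5,interpolation=2);b=cv2.resize(b,None,fx=6,fy=6,interpolation=2)
cv2.imwrite('pics/a.png',a);cv2.imwrite('pics/b.png',b)
E
```

```text
(no output)
```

View pics/a.png

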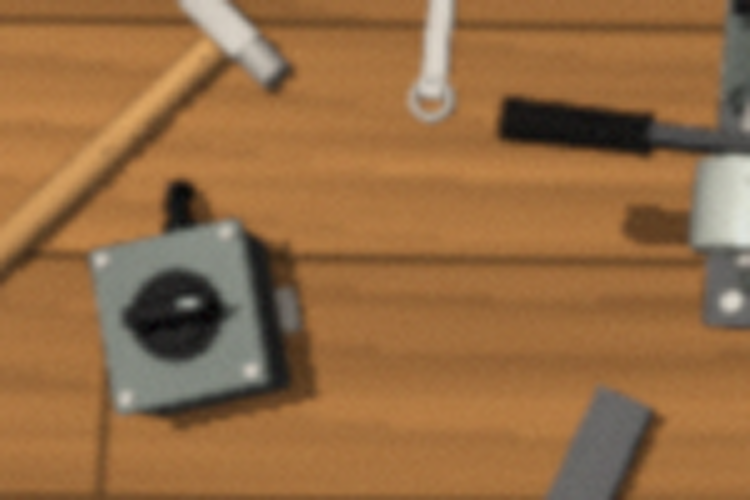

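View pics/b.png

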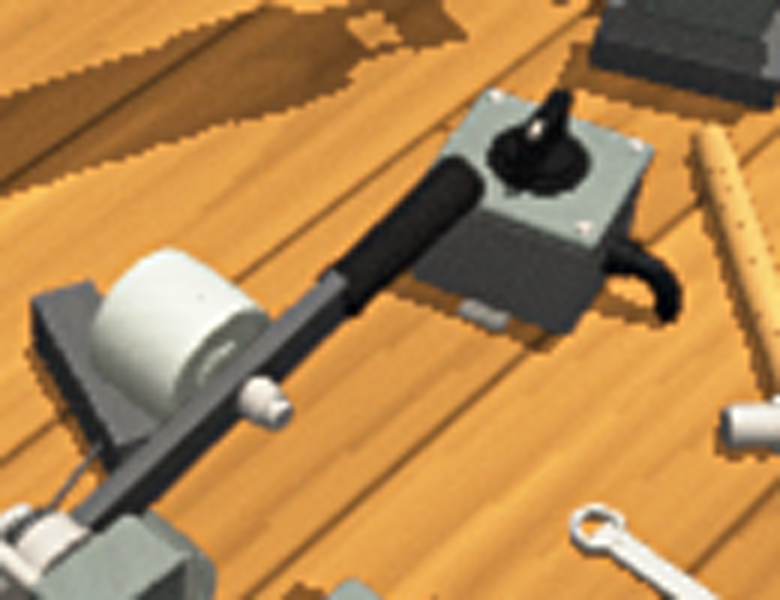

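The crops show the lid screws at crop pixels (100,260), (228,231), (252,370) and (125,398), with the bar across the box. The grip runs from (502,119) to (650,133) in the top crop.

```bash
python3 - <<'E'
from h import *
import pickle
t=pickle.load(open('top1.pkl','rb'));s=pickle.load(open('scene1.pkl','rb'))
P=lambda u,v,z:plane(t,160+u/5-.4,160+v/5-.4,z)
Q=lambda u,v,z:plane(s,290+u/6-.4,110+v/6-.4,z)
A=np.array([P(*c,84) for c in[(100,260),(228,231),(252,370),(125,398)]]);print(A,A.mean(0))
B=np.array([Q(*c,84) for c in[(495,97),(637,147),(584,228)]]);print(B)
d=A[0]-A[3]+A[1]-A[2];print('yaw x',np.degrees(np.arctan2(d[1],d[0])))
print('bar ends',P(123,318,115),P(238,311,115))
print('grip',P(502,119,284),P(650,133,263))
print('grip scene',Q(463,175,284), Q(345,290,263))
d=P(502,119,284)-P(650,133,263);print(np.degrees(np.arctan2(d[1],d[0])))
E
```

```text
[[505.4 474.1  84. ]
 [526.  389.9  84. ]
 [433.4 368.8  84. ]
 [414.  451.5  84. ]] [469.7   421.075  84.   ]
[[414.  451.4  84. ]
 [505.3 473.3  84. ]
 [523.9 391.9  84. ]]
yaw x 13.36021844476448
bar ends [463.8 446.5 115. ] [469.2 372.2 115. ]
grip [565.3 181.5 284. ] [562.1  97.  263. ]
grip scene [564.8 182.  284. ] [560.8 103.  263. ]
87.83125535368704
```

Emit:
{"api": "servo_tool", "payload": {
  "targets": [
    {"x":26,"y":-18,"turn":-6.5},
    {"x":26,"y":-18,"turn":-6.5},
    {"x":26,"y":-18,"turn":-6.5},
    {"x":26,"y":-18,"turn":-6.5},
    {"x":26,"y":-18,"turn":-6.5},
    {"x":26,"y":-18,"turn":-6.5},
    {"x":26,"y":-18,"turn":-6.5},
    {"x":26,"y":-18,"turn":-6.5}
  ],
  "gripper": 0.7
}}

```text
validation failed for argument at $.ta...
```

Emit:
{"api": "servo_tool", "payload": {
  "targets": [
    {"x":4,"y":-3},
    {},
    {}
  ]
}}

```text
validation failed for argument at $.ta...
```

Every row needs all four numbers.

Emit:
{"api": "servo_tool", "payload": {
  "targets": [
    {"x":26,"y":-18,"z":0,"turn":-6.5},
    {"x":26,"y":-18,"z":0,"turn":-6.5},
    {"x":26,"y":-18,"z":0,"turn":-6.5},
    {"x":26,"y":-18,"z":0,"turn":-6.5},
    {"x":26,"y":-18,"z":0,"turn":-6.5},
    {"x":26,"y":-18,"z":0,"turn":-6.5},
    {"x":26,"y":-18,"z":0,"turn":-6.5},
    {"x":26,"y":-18,"z":0,"turn":-6.5}
  ],
  "gripper": 0.7
}}

```text
t: 0.9
tool_pos: [466.4, 424.5, 226.4]
orientation: [-0.0, 0.62, 0.785, -0.0]
contact_force: [-0.1, 0.7, -0.6]
width: 0.699
gripper_force: 0.0
```

Emit:
{"api": "servo_tool", "payload": {
  "targets": [
    {"x":4,"y":-3,"z":0,"turn":0},
    {"x":0,"y":0,"z":0,"turn":0},
    {"x":0,"y":0,"z":0,"turn":0}
  ]
}}

```text
t: 1.2
tool_pos: [468.4, 423.3, 226.4]
orientation: [-0.001, 0.617, 0.787, -0.0]
contact_force: [0.0, 0.1, -0.5]
width: 0.701
gripper_force: 0.0
```

Emit:
{"api": "servo_tool", "payload": {
  "targets": [
    {"x":1.5,"y":-1.8,"z":-25,"turn":0},
    {"x":0,"y":0,"z":-25,"turn":0},
    {"x":0,"y":0,"z":-25,"turn":0},
    {"x":0,"y":0,"z":-25,"turn":0},
    {"x":0,"y":0,"z":-15,"turn":0},
    {"x":0,"y":0,"z":-13,"turn":0},
    {"x":0,"y":0,"z":0,"turn":0},
    {"x":0,"y":0,"z":0,"turn":0}
  ]
}}

```text
t: 2.0
tool_pos: [471.2, 421.1, 99.3]
orientation: [0.0, 0.618, 0.786, 0.0]
contact_force: [0.5, 0.4, -0.1]
width: 0.702
gripper_force: 0.0
```

Emit:
{"api": "servo_tool", "payload": {
  "targets": [
    {"x":0,"y":0,"z":0,"turn":0},
    {"x":0,"y":0,"z":0,"turn":0},
    {"x":0,"y":0,"z":0,"turn":0},
    {"x":0,"y":0,"z":0,"turn":0},
    {"x":0,"y":0,"z":0,"turn":0},
    {"x":0,"y":0,"z":0,"turn":0},
    {"x":0,"y":0,"z":0,"turn":0},
    {"x":0,"y":0,"z":0,"turn":0}
  ],
  "gripper": 0,
  "squeeze": 15
}}

```text
t: 2.8
tool_pos: [468.6, 420.1, 98.5]
orientation: [-0.001, 0.618, 0.786, -0.002]
contact_force: [-7.6, -2.8, 7.2]
width: 0.158
gripper_force: 15.0
```

Emit:
{"api": "servo_tool", "payload": {
  "targets": [
    {"x":-2,"y":0,"z":0,"turn":0},
    {"x":0,"y":0,"z":0,"turn":7.5},
    {"x":0,"y":0,"z":0,"turn":7.5},
    {"x":0,"y":0,"z":0,"turn":7.5},
    {"x":0,"y":0,"z":0,"turn":7.5},
    {"x":0,"y":0,"z":0,"turn":7.5},
    {"x":0,"y":0,"z":0,"turn":7.5}
  ]
}}

```text
t: 3.5
tool_pos: [467.9, 419.7, 98.5]
orientation: [-0.001, 0.268, 0.963, -0.001]
contact_force: [-5.1, -5.4, 5.5]
width: 0.164
gripper_force: 15.0
```

Emit:
{"api": "servo_tool", "payload": {
  "targets": [
    {"x":0,"y":0,"z":0,"turn":7.5},
    {"x":0,"y":0,"z":0,"turn":7.5},
    {"x":0,"y":0,"z":0,"turn":7.5},
    {"x":0,"y":0,"z":0,"turn":7.5},
    {"x":0,"y":0,"z":0,"turn":7.5},
    {"x":0,"y":0,"z":0,"turn":7.5},
    {"x":0,"y":0,"z":0,"turn":0},
    {"x":0,"y":0,"z":0,"turn":0}
  ]
}}

```text
t: 4.3
tool_pos: [467.9, 419.0, 98.4]
orientation: [-0.001, -0.119, 0.993, -0.001]
contact_force: [-5.5, -5.4, 5.6]
width: 0.162
gripper_force: 15.0
```

Emit:
{"api": "servo_tool", "payload": {
  "targets": [
    {"x":0,"y":0,"z":0,"turn":0},
    {"x":0,"y":0,"z":0,"turn":0},
    {"x":0,"y":0,"z":0,"turn":0},
    {"x":0,"y":0,"z":0,"turn":0},
    {"x":0,"y":0,"z":0,"turn":0},
    {"x":0,"y":0,"z":0,"turn":0}
  ],
  "gripper": 0.6
}}

```text
t: 4.9
tool_pos: [469.1, 420.8, 98.7]
orientation: [0.0, -0.119, 0.993, 0.0]
contact_force: [-0.1, -0.9, 0.6]
width: 0.591
gripper_force: 0.0
```

Emit:
{"api": "servo_tool", "payload": {
  "targets": [
    {"x":0,"y":0,"z":20,"turn":0},
    {"x":0,"y":0,"z":40,"turn":0},
    {"x":0,"y":0,"z":45,"turn":0},
    {"x":0,"y":0,"z":45,"turn":0},
    {"x":0,"y":0,"z":45,"turn":0},
    {"x":0,"y":0,"z":45,"turn":0},
    {"x":0,"y":0,"z":20,"turn":0},
    {"x":0,"y":0,"z":0,"turn":0}
  ]
}}

```text
t: 5.7
tool_pos: [470.0, 421.7, 362.8]
orientation: [0.003, -0.119, 0.993, 0.002]
contact_force: [1.2, 0.1, 0.1]
width: 0.597
gripper_force: 0.0
```

```bash
python3 - <<'E'
from h import *
s=shot('scene','s2')
t=shot('top','t2')
a=cv2.resize(cv2.imread('pics/t2.png')[170:260,160:300],None,fx=4,fy=4,interpolation=2);b=cv2.resize(cv2.imread('pics/s2.png')[100:190,320:430],None,fx=4,fy=4,interpolation=2)
cv2.imwrite('pics/c.png',np.vstack([np.pad(x,((0,0),(0,560-x.shape[1]),(0,0))) for x in(a[:260],b[:330])]))
print(bot.get_state()['contact_force'])
E
```

```text
[0.13229298 0.65265125 0.14054956]
```

View pics/c.png

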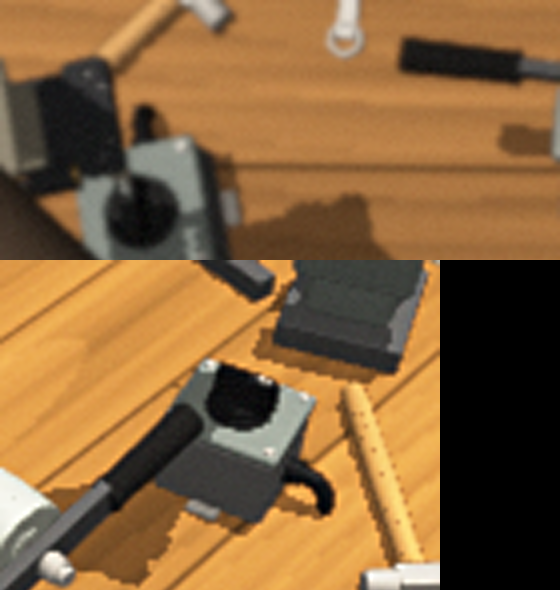

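The handle has snapped over and now points to the conduit side. Next I'll move above the grip.

Emit:
{"api": "servo_tool", "payload": {
  "targets": [
    {"x":6.6,"y":-20,"z":0,"turn":-7.5},
    {"x":6.6,"y":-20,"z":0,"turn":-7.5},
    {"x":6.6,"y":-20,"z":0,"turn":-7.5},
    {"x":6.6,"y":-20,"z":0,"turn":-7.5},
    {"x":6.6,"y":-20,"z":0,"turn":-7.5},
    {"x":6.6,"y":-20,"z":0,"turn":-7.5},
    {"x":6.6,"y":-20,"z":0,"turn":-7.5},
    {"x":6.6,"y":-20,"z":0,"turn":-7.5}
  ],
  "gripper": 0.8
}}

```text
t: 6.6
tool_pos: [521.5, 259.4, 356.9]
orientation: [-0.001, 0.396, 0.918, -0.001]
contact_force: [0.5, 0.1, -0.3]
width: 0.801
gripper_force: 0.0
```

Emit:
{"api": "servo_tool", "payload": {
  "targets": [
    {"x":6.6,"y":-20,"z":0,"turn":-7.5},
    {"x":6.6,"y":-20,"z":0,"turn":-7.5},
    {"x":6.6,"y":-20,"z":0,"turn":-7.5},
    {"x":6.6,"y":-20,"z":0,"turn":-7.5},
    {"x":6.6,"y":-20,"z":0,"turn":-7.5},
    {"x":6.6,"y":-19,"z":0,"turn":-7.5},
    {"x":0,"y":0,"z":0,"turn":0},
    {"x":0,"y":0,"z":0,"turn":0}
  ]
}}

```text
t: 7.4
tool_pos: [560.9, 141.7, 357.4]
orientation: [-0.001, 0.715, 0.699, -0.001]
contact_force: [0.4, 1.1, 0.0]
width: 0.801
gripper_force: 0.0
```

```bash
python3 - <<'E'
from h import *
s=shot('scene','s3')
t=shot('top','t3')
a=cv2.resize(cv2.imread('pics/t3.png')[165:255,160:300],None,fx=4,fy=4,interpolation=2);b=cv2.resize(cv2.imread('pics/s3.png')[60:200,290:430],None,fx=4,fy=4,interpolation=2)
cv2.imwrite('pics/d.png',cv2.resize(np.hstack([np.pad(a,((0,200),(0,0),(0,0))),b]),(800,400)))
print(bot.get_state()['q'])
E
```

```text
[-0.53016598  0.28128542  0.2557944   1.48831685 -0.07206457  1.38252674
 -0.29012673]
```

View pics/d.png

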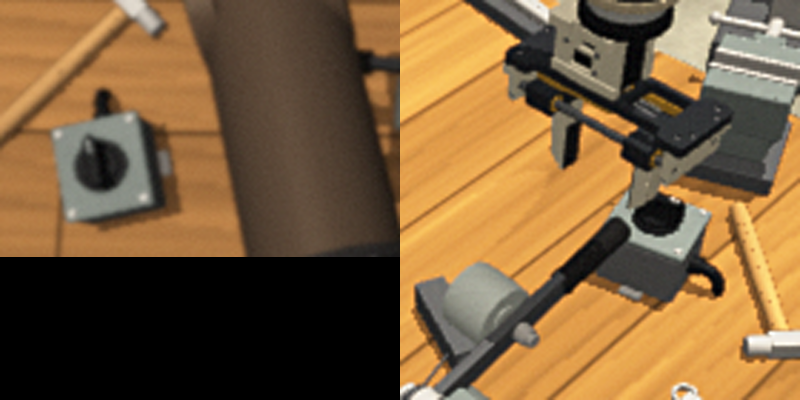

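The top view confirms the handle at (100,160) lies along the box, point to the conduit. The gripper is above the grip and straddles it, so I'll descend and grasp.

Emit:
{"api": "servo_tool", "payload": {
  "targets": [
    {"x":2,"y":0,"z":-20,"turn":0},
    {"x":0,"y":0,"z":-20,"turn":0},
    {"x":0,"y":0,"z":-20,"turn":0},
    {"x":0,"y":0,"z":-20,"turn":0},
    {"x":0,"y":0,"z":-20,"turn":0},
    {"x":0,"y":0,"z":-6,"turn":0},
    {"x":0,"y":0,"z":0,"turn":0},
    {"x":0,"y":0,"z":0,"turn":0}
  ]
}}

```text
t: 8.3
tool_pos: [563.9, 142.2, 253.6]
orientation: [0.0, 0.715, 0.699, 0.001]
contact_force: [-0.1, -0.6, -0.2]
width: 0.802
gripper_force: 0.0
```

Emit:
{"api": "servo_tool", "payload": {
  "targets": [
    {"x":0,"y":0,"z":0,"turn":0},
    {"x":0,"y":0,"z":0,"turn":0},
    {"x":0,"y":0,"z":0,"turn":0},
    {"x":0,"y":0,"z":0,"turn":0},
    {"x":0,"y":0,"z":0,"turn":0},
    {"x":0,"y":0,"z":0,"turn":0},
    {"x":0,"y":0,"z":0,"turn":0},
    {"x":0,"y":0,"z":0,"turn":0}
  ],
  "gripper": 0,
  "squeeze": 45
}}

```text
t: 9.1
tool_pos: [563.1, 141.7, 252.7]
orientation: [-0.0, 0.715, 0.699, -0.0]
contact_force: [-2.6, -0.2, 2.3]
width: 0.278
gripper_force: 44.9
```

Emit:
{"api": "servo_tool", "payload": {
  "targets": [
    {"x":0,"y":1.5,"z":-7,"turn":0},
    {"x":0,"y":1,"z":-7,"turn":0},
    {"x":0,"y":1,"z":-7,"turn":0},
    {"x":0,"y":1,"z":-7,"turn":0},
    {"x":0,"y":0.8,"z":-7,"turn":0},
    {"x":0,"y":0.5,"z":-7,"turn":0},
    {"x":0,"y":0.2,"z":-7,"turn":0},
    {"x":0,"y":0,"z":-7,"turn":0}
  ]
}}

```text
t: 9.9
tool_pos: [563.6, 148.6, 197.5]
orientation: [-0.0, 0.715, 0.699, 0.001]
contact_force: [-5.2, 1.7, 10.7]
width: 0.274
gripper_force: 45.0
```

Emit:
{"api": "servo_tool", "payload": {
  "targets": [
    {"x":0,"y":0,"z":-7,"turn":0},
    {"x":0,"y":-0.5,"z":-7,"turn":0},
    {"x":0,"y":-0.5,"z":-7,"turn":0},
    {"x":0,"y":-1,"z":-7,"turn":0},
    {"x":0,"y":-1,"z":-7,"turn":0},
    {"x":0,"y":-1,"z":-7,"turn":0},
    {"x":0,"y":0,"z":0,"turn":0},
    {"x":0,"y":0,"z":0,"turn":0}
  ]
}}

```text
t: 10.7
tool_pos: [563.4, 145.0, 155.6]
orientation: [-0.001, 0.715, 0.699, 0.001]
contact_force: [-5.6, 2.1, 12.6]
width: 0.281
gripper_force: 45.0
```

Emit:
{"api": "servo_tool", "payload": {
  "targets": [
    {"x":0,"y":-0.5,"z":-3,"turn":0},
    {"x":0,"y":0,"z":-1,"turn":0},
    {"x":0,"y":0,"z":0,"turn":0},
    {"x":0,"y":0,"z":0,"turn":0}
  ]
}}

```text
t: 11.1
tool_pos: [563.3, 144.3, 151.8]
orientation: [-0.0, 0.715, 0.699, 0.001]
contact_force: [-7.1, 1.1, 13.9]
width: 0.283
gripper_force: 45.0
```

```bash
python3 - <<'E'
from h import *
import pickle
s=shot('scene','s4');t=shot('top','t4')
pv=[555,-79,220]
for j in(.365,.40,.44,.48):
    a=.24-j;print(j,[proj(s,[555+.035*r*np.cos(a),-79+r*np.cos(a),220+r*np.sin(a)]).tolist() for r in(150,180,270)])
st=bot.get_state();print(st['tool_pos'],st['contact_force'],st['ft_torque'])
cv2.imwrite('pics/e.png',cv2.resize(cv2.imread('pics/s4.png')[90:240,260:400],None,fx=4,fy=4,interpolation=2))
E
```

```text
0.365 [[337.7, 179.5], [344.6, 175.0], [364.1, 162.3]]
0.4 [[337.4, 180.9], [344.3, 176.7], [363.5, 164.7]]
0.44 [[337.1, 182.5], [343.8, 178.6], [362.7, 167.5]]
0.48 [[336.6, 184.1], [343.2, 180.5], [361.8, 170.3]]
[563.3311928  144.28122692 151.83815624] [-6.15102303  2.58767809 13.04086359] [ 0.04299548  1.47984481 -0.26680589]
```

View pics/e.png

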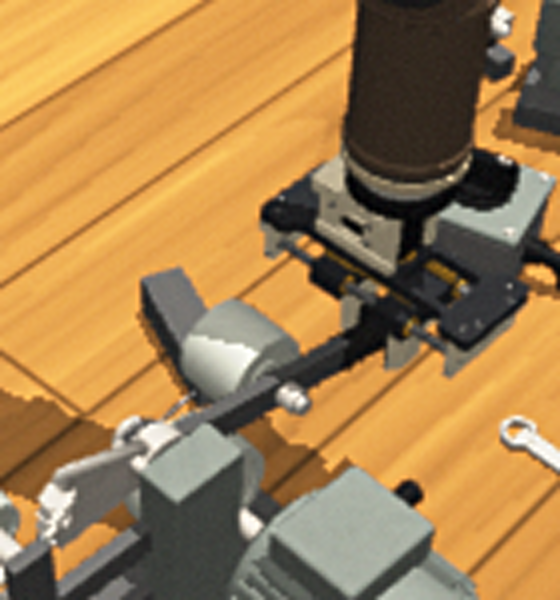

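The hand is carrying about 13 N, with the joint estimated at 0.45. I'll feel gently for the bottom stop to confirm the angle.

Emit:
{"api": "servo_tool", "payload": {
  "targets": [
    {"x":0,"y":-0.5,"z":-3,"turn":0},
    {"x":0,"y":0,"z":0,"turn":0},
    {"x":0,"y":0,"z":0,"turn":0}
  ]
}}

```text
t: 11.5
tool_pos: [563.3, 143.7, 148.8]
orientation: [-0.0, 0.715, 0.699, 0.001]
contact_force: [-6.7, 1.4, 13.0]
width: 0.279
gripper_force: 45.0
```

Emit:
{"api": "servo_tool", "payload": {
  "targets": [
    {"x":0,"y":-0.5,"z":-3,"turn":0},
    {"x":0,"y":0,"z":0,"turn":0},
    {"x":0,"y":0,"z":0,"turn":0}
  ]
}}

```text
t: 11.8
tool_pos: [563.3, 143.1, 145.8]
orientation: [-0.0, 0.715, 0.699, 0.001]
contact_force: [-7.6, 0.9, 13.7]
width: 0.281
gripper_force: 45.0
```

Emit:
{"api": "servo_tool", "payload": {
  "targets": [
    {"x":0,"y":0,"z":-3,"turn":0},
    {"x":0,"y":0,"z":0,"turn":0},
    {"x":0,"y":0,"z":0,"turn":0}
  ]
}}

```text
t: 12.1
tool_pos: [563.2, 142.5, 142.7]
orientation: [-0.0, 0.715, 0.699, 0.0]
contact_force: [-6.4, 0.1, 15.0]
width: 0.28
gripper_force: 45.0
```

Emit:
{"api": "servo_tool", "payload": {
  "targets": [
    {"x":0,"y":0,"z":-3,"turn":0},
    {"x":0,"y":0,"z":0,"turn":0},
    {"x":0,"y":0,"z":0,"turn":0}
  ]
}}

```text
t: 12.4
tool_pos: [563.3, 142.4, 141.2]
orientation: [-0.0, 0.715, 0.699, 0.001]
contact_force: [-13.1, -2.0, 28.0]
width: 0.278
gripper_force: 45.0
```

The bottom stop is at z≈142. I'll ease off about 6 mm so the hand alone holds it at about 0.455.

Emit:
{"api": "servo_tool", "payload": {
  "targets": [
    {"x":0,"y":0,"z":3.5,"turn":0},
    {"x":0,"y":0.5,"z":3.5,"turn":0},
    {"x":0,"y":0,"z":0,"turn":0},
    {"x":0,"y":0,"z":0,"turn":0},
    {"x":0,"y":0,"z":0,"turn":0},
    {"x":0,"y":0,"z":0,"turn":0}
  ]
}}

```text
t: 13.0
tool_pos: [563.3, 143.6, 146.8]
orientation: [-0.0, 0.715, 0.699, 0.001]
contact_force: [-7.2, 0.7, 12.6]
width: 0.278
gripper_force: 45.0
```

```bash
python3 -c "
from h import *
print(order.job_done())"
```

```text
the job is handed in; nothing more can be done
None
```

The isolator is switched off, its handle pointing along the box to the conduit side, and I handed the job in still gripping the tension arm at about 0.46 rad, past the last click. The wrist carries about 13 N of spring force, and nothing else on the bench was touched.

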